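Set a click-stop metering valve to four clicks and lock it

TASK

Set the metering valve for the next leak test with your fingertips only, without pinching anything: push the upright handle on its lobed dial round clockwise until the valve is fully shut, then push it back anticlockwise exactly four clicks and let the dial rest in that click. Then push the post of the lock lever fully in towards the dial, so that its nose drops between two lobes and locks the setting. Be gentle with the dial and the lever, and leave the things standing round the valve alone.

Things in the scene. Friction and masses are not known exactly. Their poses are not given: they have to be found in the camera images.
- valve: Metering valve fixed to the table: grey base plate 196 x 126 mm, 8 mm thick, block and fittings on it below 30 mm. Origin: under the dial's axis at table height, z up. Housing of the spring roller (50 mm high) at its +x end, x = 70 to 96 mm; lock lever at its -x end; brass pointer for 'shut' (48 mm high) at (16, -58) mm. Its yaw is within 0.5 rad of 0, so that -x faces the robot.
- dial_top (a point): Centre of the black dial's flat top face, on its axis, 50 mm above the table. The dial is 106 mm across its 12 round lobes, 18 mm thick. A steel hub cap, 25 mm across, rises 3.5 mm at the centre; only the handle stands higher. A spring-loaded roller between two lobes pulls the dial into the nearest click: pushed just past half-way, it jumps ahead into the next.
- dial (a joint): Dial angle, rad: 0 = shut (handle at the pointer, 75 degrees clockwise of the valve's +x); grows anticlockwise seen from above, opening the valve. Solid stops at -0.09 and 4.80. A click every 0.5236 (30 degrees) from 0; four clicks open = 2.094. Going over a click takes 3 to 6 N at the handle; over 35 N of finger force on the dial is forcing it. Found 1.7 to 6.3 clicks open.
- dial_handle (a point): Middle of the dial's upright round steel handle, the part to push sideways: 14 mm in diameter, from the dial's top face (z = 50 mm) to z = 79.5 mm; this point is at z = 66 mm, 40 mm from the dial's axis, on one of its lobes. It goes round with the dial.
- lock_lever (a joint): Lock lever angle, rad, about an upright pivot at (-48, 42) mm in the valve's frame: 0 = open (found at 0 to 0.06); grows anticlockwise seen from above as it is pushed in towards the dial; 0.36 = fully in, locked, nose between two lobes. It stays where it is left, takes about 2 N at the post (over 35 N is forcing it), and goes in only while the dial rests in a click.
- lever_post (a point): Middle of the lock lever's upright steel thumb post, the part to push: 13 mm in diameter, from z = 45 to z = 74 mm; this point is at z = 60 mm, 63 mm from the lever's pivot. In the valve's frame it stands at about (-82, -11) mm open and (-61, -20) mm locked, in front of the dial, and moves in an arc about the pivot.
- seal_block: Bystander, loose: grey-white block with a round red seal, 44 x 50 x 18 mm, left of the valve; origin under its centre.
- loose_fitting: Bystander, loose: brass push-in fitting 12 x 32 x 14 mm lying right of the valve; origin under its centre.
- clear_cap: Bystander, loose: clear moulded cap 21 x 21 x 12 mm lying right of the valve; origin under its centre.
- oil_bottle: Bystander, loose: small oil bottle with a spout, 41 mm across, 125 mm high, left behind the valve; origin under its centre.
- tape_roll: Bystander, loose: roll of tape 71 mm across, 23 mm high, left in front of the valve; origin under its centre.

How it is judged:
On the way, in this order (a step that is already met when the one before it is completed fails the run):
1. the dial is turned fully shut, with the lock lever still open (value of joint each of dial, lock_lever below 0.15 rad), for 0.1 s.
2. the dial rests in the fourth click from shut, before it is locked (value of joint dial between 1.96 and 2.23 rad and value of joint lock_lever below 0.15 rad), for 0.2 s.
At the end, for the whole second after the job is handed in: The dial rests in the fourth click from shut (2.094 rad, within 0.1 rad) and the lock lever is in (joint above 0.29 of 0.36 rad), its nose between two lobes (value of joint dial between 1.99 and 2.2 rad and value of joint lock_lever above 0.29 rad and not (velocity of joint dial above 0.1 rad/s) and not (velocity of joint dial below -0.1 rad/s)); the robot touches nothing.
It fails at once if the dial or the lever is pinched or forced (more than 35 N from the fingers) (contact force between the fingers and dial above 35 N or contact force between the fingers and lock_lever above 35 N).
It fails at once if a thing standing round the valve is pushed away, lifted or tipped (distance of any of seal_block, loose_fitting, clear_cap, oil_bottle, tape_roll from where it was at the start of the episode above 0.02 m or angle between oil_bottle's own z axis and vertical above 0.4 rad).
It also fails if it takes over 67 s, if anything falls off the work surface, if the arm or the gripper's body presses on something with over 40 N, if the wrist force passes 120 N, or if a joint passes its speed limit or range.

ROBOT

A 7-joint arm with a two-finger parallel gripper is mounted at the origin on a cart in front of the work surface, level with it; the furniture and walls round the work are solid. World frame = base frame: x ahead of the robot, y to its left, z up, the work surface at z = 0. Lengths are in m, angles in rad, forces in N, time in s.
With the tool pointing down it reaches from about 0.425 to 0.875 m from the base axis. Payload 4.7 kg.
Tool frame: the origin (TCP) lies midway between the tips of the shut fingers; the grasp point (between the pads) lies 19 mm behind it (ctrl.grip_depth is the distance from the TCP to the grasp point, in m); z points along the fingers, y is the line along which they close (so a half turn about z gives the same grasp; the last joint's range is limited). The gripper opens to 87 mm and grips with 3 to 60 N. Pads are 19 mm wide; open, the fingers measure 117 mm over their backs; the gripper's body (75 mm by 190 mm) begins 51 mm behind the grasp point.
Start: joints at [-1.296, 0.321, -0.07, 1.45, 0.023, 1.371, -0.057], TCP at [0.168, 0.628, 0.223] pointing down, gripper open.
Joint ranges: [-2.86, 2.86], [-0.3, 2.09], [-1.38, 1.24], [0.06, 2.45], [-1.56, 4.7], [0.09, 2.05], [-2.69, 2.69]. Speed limits (rad/s): [2.57, 2.57, 3.14, 3.14, 3.14, 3.14, 3.14].

INTERFACE

Orientations are given as a unit quaternion [w, x, y, z].
In Python, from plant import ctrl, grip, inverse_kinematics, sensors, imaging, workorder gives the robot as it stands. Calls block until the motion is done:
- ctrl.move_pose(position, orientation): joint-space move of the TCP to a pose.
- ctrl.movel(position, ori=None, v=0.15): straight line of the TCP; ori=None keeps the orientation; v is the mean speed in m/s.
- ctrl.movej(angles): joint-space move.
- grip(opening): finger opening in m; the grip force is fixed at half the most; returns when the fingers have stopped.
- ctrl.wait(seconds).
- inverse_kinematics(position, orientation): joint angles nearest the present ones, or None.
- sensors.get_state(): the state.
- imaging.capture(name): name is "scene" or "top" or "wrist"; returns a dict with "img" (384x512x3 uint8, red, green, blue), "mtx" (3x3 intrinsics, pixels), "k1" (the pictures are not rectified: a ray, as slopes to the right and down, at radius r is drawn at 1 + k1 r^2 times it, then the intrinsics apply), "eye" and "attitude" of the camera in the world. Camera axes: x right, y down, z forward; pixel columns grow to the right and rows downward; lengths in m; the calibration is good to about 2 mm. A picture is of the moment at which its call begins. There is no depth.
A pose or a line that the arm cannot do raises ctrl.Unreachable and nothing moves.
- workorder.job_done(): hands the job in; it is judged then, once.
Trained networks look in a picture, given as the dict that the camera call returned (one of the last four; its "shot" number tells which), for a name from the list of things; names that differ only in an ending like _2 or _b are one class to them, and where a whole thing is asked for, a point or a joint stands for the part that bears it (a point fixed in the world has none). Each returns a list of dicts, best first, with "confidence" (0 to 1); they miss things now and then, are a little off and sometimes report something else, mostly with a low value. They report only what shows in the picture. A call takes as long as a camera call.
- imaging.search_frame(thing, picture): "position" ([x, y, z] in m, in the coordinates of the camera as it stood for that picture, good to about 4 mm: the middle of the surface that is visible of it).
- imaging.masks_of(thing, picture): "region" (384x512 bool, what is visible of it).
- imaging.pinpoint(thing, picture): "position" ([x, y, z] in m, in the coordinates of the camera as it stood for that picture, good to about 4 mm: a listed point, or the origin of a listed thing).
The state is a dict: "time_s": time; "joint_positions": joint angles; "qvel": joint speeds; "effort": joint torques, N m; "position": TCP position; "orientation": TCP orientation; "ft_force": force on the tool from outside, world axes, zero at the start; "moment": the same for the moment, N m; "width": finger opening in m; "finger_force": force on a finger pad.
Only numpy, scipy, OpenCV 4.12 (cv2) and the standard library are available. Lean on these libraries where they do the work, as an engineer would, in place of code of your own. Each camera call takes 0.05 s, during which the arm holds its last target. There are 200 camera calls.

## Working session

There is one attempt and no reset: what is moved stays moved. The work goes in short steps, each a Python script; the robot and the scene stay as the last script left them, time stands still between calls to the robot, and variables do not carry over. Pictures are saved under pics/ and viewed, at most 10 in all, crops included, and the job is handed in when it is done.

```bash
ls; mkdir -p pics; cat > h.py <<'E'
import numpy as np, cv2
from scipy.spatial.transform import Rotation as R
from plant import ctrl, grip, inverse_kinematics, sensors, imaging, workorder
def rot(q):
    q=np.asarray(q,float)
    return q if q.shape==(3,3) else R.from_quat(q,scalar_first=True).as_matrix()
def toworld(p,pic): return np.array(pic["eye"])+rot(pic["attitude"])@np.array(p)
def look(thing,pic,fn=None):
    r=(fn or imaging.pinpoint)(thing,pic)
    return [(round(d["confidence"],2),toworld(d["position"],pic).round(4)) for d in r[:2]]
def save(pic,name): cv2.imwrite(f"pics/{name}.png",cv2.cvtColor(pic["img"],cv2.COLOR_RGB2BGR))
E
python3 - <<'E'
from h import *
for c in ("scene","top"):
    p=imaging.capture(c); save(p,c+"0"); print(c,p["eye"],np.array(p["attitude"]).round(3).tolist(),p["k1"])
    for t in ("valve","dial_top","dial_handle","lever_post","seal_block","loose_fitting","clear_cap","oil_bottle","tape_roll"):
        print(t,look(t,p))
s=sensors.get_state();print({k:np.round(v,3).tolist() for k,v in s.items()})
E
```

```text
pics
scene [ 0.17342611 -0.69915226  0.74195416] [-0.428, 0.876, -0.201, 0.098] -0.13437456412347917
valve [(0.56, array([ 0.6036,  0.001 , -0.0044]))]
dial_top [(0.91, array([ 0.6077, -0.003 ,  0.0514]))]
dial_handle [(0.73, array([ 0.6511, -0.0047,  0.0635]))]
lever_post [(0.63, array([0.5213, 0.0156, 0.0607]))]
seal_block [(0.62, array([ 0.652 ,  0.1052, -0.0011]))]
loose_fitting [(0.44, array([ 0.5463, -0.093 ,  0.0018]))]
clear_cap [(0.54, array([ 0.6064, -0.0012,  0.0504])), (0.52, array([ 0.6338, -0.1066,  0.0018]))]
oil_bottle [(0.69, array([ 0.6629,  0.2906, -0.0021]))]
tape_roll [(0.88, array([0.4022, 0.2783, 0.0019])), (0.54, array([ 0.6445, -0.0017,  0.0653]))]
top [0.42218828 0.10357388 0.97824328] [0.032, -0.703, 0.709, -0.056] -0.10894410796565884
valve [(0.86, array([ 0.6041, -0.0019, -0.0019]))]
dial_top [(0.56, array([0.6101, 0.0035, 0.0498]))]
dial_handle [(0.74, array([ 0.6489, -0.004 ,  0.0625])), (0.7, array([ 0.5459, -0.0974,  0.0018]))]
lever_post [(0.66, array([0.5246, 0.0114, 0.0614]))]
seal_block [(0.61, array([0.6513, 0.1021, 0.0033]))]
loose_fitting [(0.37, array([ 0.5479, -0.0961,  0.0009]))]
clear_cap [(0.54, array([ 6.361e-01, -1.113e-01, -1.000e-04]))]
oil_bottle [(0.82, array([ 6.679e-01,  2.947e-01, -3.000e-04]))]
tape_roll [(0.67, array([0.3975, 0.2847, 0.0023]))]
{'time_s': 1.0, 'joint_positions': [-1.296, 0.321, -0.07, 1.451, 0.023, 1.371, -0.057], 'qvel': [-0.001, 0.001, 0.0, 0.0, 0.001, -0.0, -0.0], 'effort': [0.0, -49.112, -0.403, -31.277, -0.064, 0.034, 0.0], 'position': [0.168, 0.628, 0.223], 'orientation': [0.0, 0.13, 0.992, 0.0], 'ft_force': [0.165, -0.494, 0.334], 'moment': [-0.002, 0.0, 0.045], 'finger_force': 0.0, 'width': 0.087}
```

```bash
python3 - <<'E'
import cv2
a=cv2.imread("pics/top0.png"); b=cv2.imread("pics/scene0.png")
cv2.imwrite("pics/top0b.png",cv2.resize(a[60:320,150:450] if False else a,(800,600)))
cv2.imwrite("pics/scene0b.png",cv2.resize(b,(800,600)))
E
```

```text
(no output)
```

View pics/top0b.png

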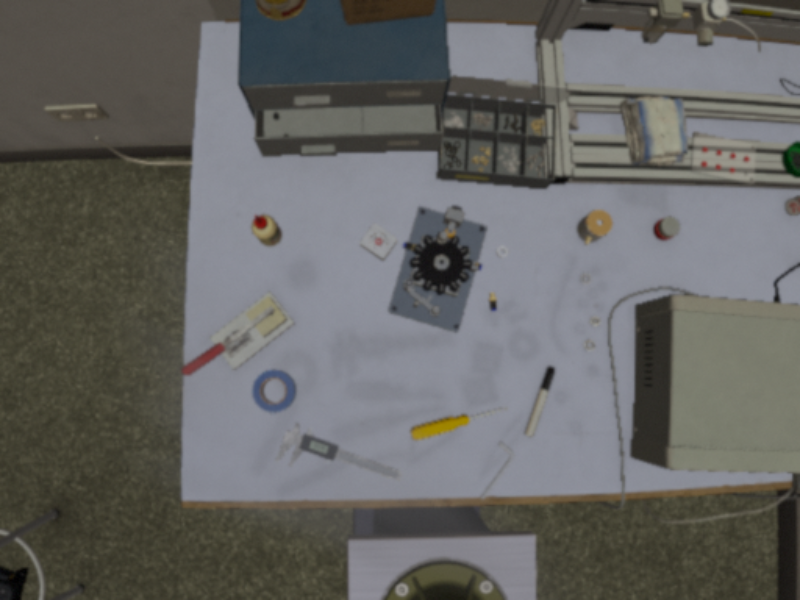

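View pics/scene0b.png

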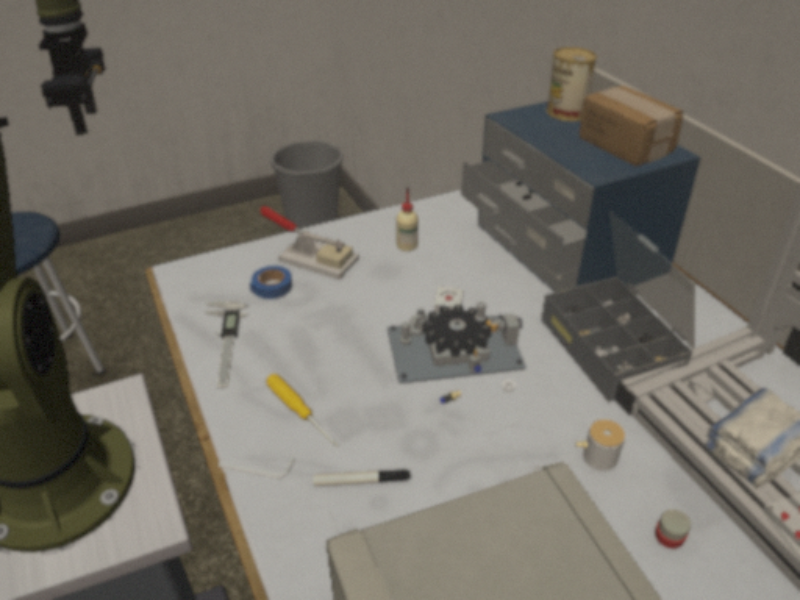

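```bash
cat >> h.py <<'E'
def dq(th): a=(th+np.pi/2)/2; return [0,np.cos(a),np.sin(a),0]
THINGS=("valve","dial_top","dial_handle","lever_post")
E
python3 - <<'E'
from h import *
ctrl.move_pose([0.58,0,0.28],dq(0)); grip(0)
p=imaging.capture("wrist"); cv2.imwrite("pics/w1.png",cv2.resize(p["img"][:,:,::-1],(800,600)))
print(p["eye"],rot(p["attitude"]).round(3).tolist(),p["mtx"],p["k1"])
for t in THINGS: print(t,look(t,p))
s=sensors.get_state();print(s["time_s"],s["joint_positions"],s["position"],s["ft_force"])
E
```

```text
[0.57969734 0.07521128 0.44310275] [[1.0, 0.001, -0.001], [0.0, -0.962, -0.274], [-0.001, 0.274, -0.962]] [[320.80167698   0.         253.60617215]
 [  0.         320.80167698 196.86568385]
 [  0.           0.           1.        ]] 0.02211104489575559
valve [(0.58, array([ 0.6054,  0.0048, -0.0022]))]
dial_top [(0.75, array([ 0.6089, -0.0019,  0.053 ]))]
dial_handle [(0.74, array([ 0.6496, -0.0022,  0.0687]))]
lever_post [(0.76, array([0.5279, 0.0152, 0.0656]))]
5.4333 [-0.66004976  0.16926136  0.70289116  1.56511615 -0.10997943  1.44756548
  0.04932288] [5.80002067e-01 1.93803907e-05 2.80006517e-01] [ 0.61031375 -0.26921886  0.18532521]
```

View pics/w1.png

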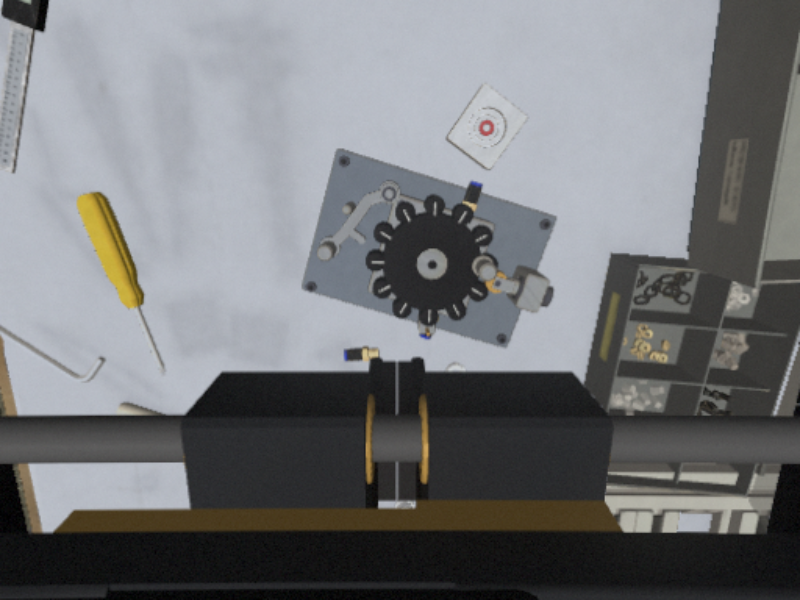

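```bash
cat >> h.py <<'E'
def ray(px,pic,z):   # px in full 512x384 pixels -> world point at height z
    K=np.array(pic["mtx"]); d=(np.array(px)-K[:2,2])/[K[0,0],K[1,1]]
    u=d.copy()
    for _ in range(10): u=d/(1+pic["k1"]*(u@u))
    v=rot(pic["attitude"])@np.r_[u,1]; e=np.array(pic["eye"]); return e+v*(z-e[2])/v[2]
E
python3 - <<'E'
from h import *
p=imaging.capture("wrist")
f=lambda x,y,z: ray((x*.64,y*.64),p,z)
c=f(432,264,.0535);h=f(485,265,.0795);l=f(326,246,.074)
print(c,h,l,"hr",np.linalg.norm((h-c)[:2]),"lr",np.linalg.norm((l-c)[:2]))
S=[f(*q,.008) for q in((344,160),(547,223),(310,287),(502,339))]
a=S[1]-S[0];b=S[3]-S[2];d=S[0]-S[2];e=S[1]-S[3]
print(S,np.arctan2(a[1],a[0]),np.arctan2(b[1],b[0]),np.arctan2(-d[0],d[1]),np.arctan2(-e[0],e[1]), sum(S)/4)
yaw=np.mean([np.arctan2(v[1],v[0]) for v in(a,b)]+[np.arctan2(-v[0],v[1]) for v in(d,e)])
v=(l-c)[:2];v2=(h-c)[:2]
print(yaw,np.arctan2(v[1],v[0])-np.arctan2(-11,-82)-2*np.pi,"dial",np.arctan2(v2[1],v2[0])-yaw+np.radians(75))
M=np.array([[np.cos(yaw),np.sin(yaw)],[-np.sin(yaw),np.cos(yaw)]]);print("lever in valve",M@v, "plate centre",M@(sum(S)/4-c)[:2])
E
```

```text
[6.07538770e-01 5.84115585e-06 5.35000000e-02] [0.64466921 0.0042798  0.0795    ] [0.5274324  0.01740828 0.074     ] hr 0.037375615203281386 lr 0.08197484535492527
[array([0.53585807, 0.07881957, 0.008     ]), array([0.70876312, 0.0269104 , 0.008     ]), array([ 0.50241734, -0.02965755,  0.008     ]), array([ 0.67639113, -0.07861418,  0.008     ])] -0.2916566130889261 -0.2743086309097627 -0.2990306455502183 -0.29765802654694656 [ 0.60585742 -0.00063544  0.008     ]
-0.29066347902396344 -0.3472680041065246 dial 1.7142626476413763
lever in valve [-0.08173355 -0.00628505] plate centre [-0.00142704 -0.00109624]
```

```bash
cat >> h.py <<'E'
C=np.array([.608,.000]); YAW=-.29; Z=.060
def fing(d,s,z=Z):   # finger beside the handle when the dial is at d
    ph=d-np.radians(75)+YAW
    p=C+.040*np.array([np.cos(ph),np.sin(ph)])+s*np.array([-np.sin(ph),np.cos(ph)])
    return np.r_[p,z],dq(ph)
def F(): return np.array(sensors.get_state()["ft_force"])
def push(ds,s,lim=18,v=.05):
    f0=F()
    for d in ds:
        ctrl.movel(*fing(d,s),v=v); f=F()-f0
        print(round(d,2),f.round(1),end=" | ")
        if np.linalg.norm(f[:2])>lim: print("STOP");return False
    print(round(sensors.get_state()["time_s"],1)); return True
E
python3 - <<'E'
from h import *
ctrl.move_pose(*fing(1.6,.036,.13)); ctrl.movel(fing(1.6,.036)[0])
print(F(),sensors.get_state()["joint_positions"].round(2) )
ok=push(np.r_[np.arange(1.6,.15,-.12),.10],.0165)
p=imaging.capture("wrist"); cv2.imwrite("pics/w2.png",cv2.resize(p["img"][:,:,::-1],(800,600)))
for t in THINGS: print(t,look(t,p))
E
```

```text
[ 0.22043144 -0.06753145  0.57352786] [-0.59  0.5   0.64  1.65 -0.33  1.1   0.14]
1.6 [-0.7  0.5  0.2] | 1.48 [-1.   2.1  0.2] | 1.36 [-0.5  0.9 -0.4] | 1.24 [-0.1 -0.1 -0.1] | 1.12 [-0.7  0.1 -0.4] | 1.0 [-0.1  2.4 -0.8] | 0.88 [ 0.3  2.  -0. ] | 0.76 [-0.2  0.6 -1. ] | 0.64 [-0.5  0.7 -0.3] | 0.52 [-0.9  0.4 -0.7] | 0.4 [ 2.1  1.2 -0.4] | 0.28 [ 0.4 -0.   0.5] | 0.16 [-0.8  0.2 -0.9] | 0.1 [ 0.7  0.2 -0.9] | 10.8
valve [(0.55, array([ 0.6037,  0.0038, -0.002 ]))]
dial_top []
dial_handle []
lever_post []
```

View pics/w2.png

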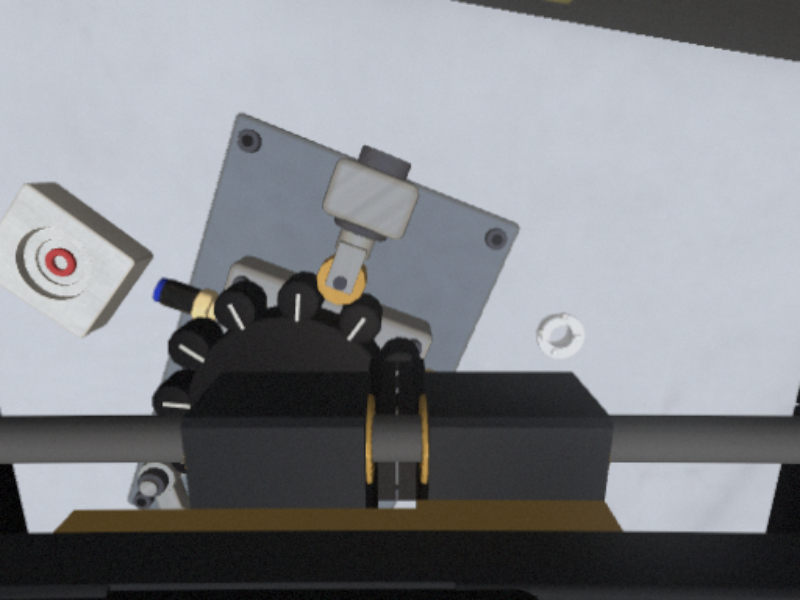

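```bash
python3 - <<'E'
from h import *
ctrl.movel(fing(.1,.022)[0],v=.1); ctrl.movel(fing(.1,.022,.20)[0],v=.2)
ctrl.movel(fing(0,-.05,.20)[0],v=.2)
p=imaging.capture("wrist"); cv2.imwrite("pics/w3.png",cv2.resize(p["img"][:,:,::-1],(800,600)))
for q in (p,imaging.capture("scene"),imaging.capture("top")):
    for t in THINGS[1:]:
        r=look(t,q); print(t,r, [ (np.arctan2(*(x[1][:2]-C)[::-1])-YAW+np.radians(75)).round(2) for x in r])
print(sensors.get_state()["time_s"], fing(0,0)[0])
E
```

```text
dial_top [] []
dial_handle [(0.8, array([ 0.6032, -0.0458,  0.0665]))] [np.float64(-0.08)]
lever_post [(0.81, array([0.5243, 0.0138, 0.0649]))] [np.float64(4.58)]
dial_top [(0.8, array([ 0.6105, -0.0031,  0.0524]))] [np.float64(0.71)]
dial_handle [(0.91, array([ 0.6055, -0.0417,  0.0652]))] [np.float64(-0.03)]
lever_post [(0.67, array([0.5273, 0.0153, 0.0582]))] [np.float64(4.55)]
dial_top [(0.94, array([0.6087, 0.0027, 0.0493]))] [np.float64(2.92)]
dial_handle [] []
lever_post [(0.43, array([0.5274, 0.0104, 0.0604]))] [np.float64(4.61)]
13.2833 [ 0.60687213 -0.0399841   0.06      ]
```

View pics/w3.png

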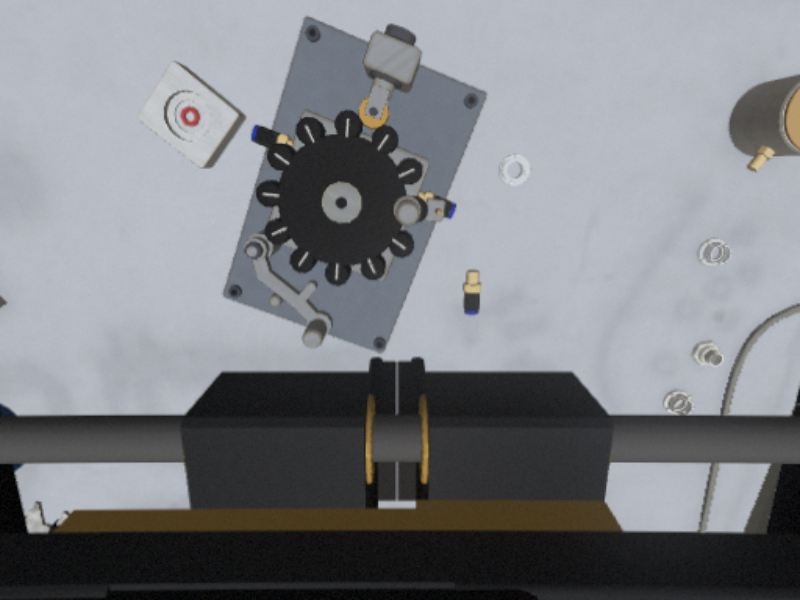

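```bash
python3 - <<'E'
from h import *
ctrl.movel(*fing(0,-.036,.10),v=.15); ctrl.movel(fing(0,-.036)[0],v=.1)
ok=push(np.r_[np.arange(0,1.6,.12),np.arange(1.6,2.01,.08)],-.0165)
p=imaging.capture("wrist"); q=imaging.capture("scene")
print(look("dial_handle",p),look("dial_handle",q))
ctrl.movel(fing(1.95,-.026)[0],v=.1); ctrl.movel(fing(1.95,-.026,.20)[0],v=.2)
# look from where the lever push starts
ctrl.movel([.46,.03,.20],dq(-.3),v=.25)
p=imaging.capture("wrist"); cv2.imwrite("pics/w4.png",cv2.resize(p["img"][:,:,::-1],(800,600)))
for q in (p,imaging.capture("scene")):
    for t in THINGS[1:]:
        r=look(t,q); print(t,r, [ (np.arctan2(*(x[1][:2]-C)[::-1])-YAW+np.radians(75)).round(2) for x in r])
print(sensors.get_state()["time_s"],sensors.get_state()["joint_positions"].round(2))
E
```

```text
0.0 [-1.3  0.1  0.9] | 0.12 [-2.9 -0.4 -0.5] | 0.24 [-0.1 -0.5  0.9] | 0.36 [-0.3  0.7 -0.5] | 0.48 [ 0.3 -0.2 -0.5] | 0.6 [-2.9  0.2  0.9] | 0.72 [-0.6 -1.1 -1. ] | 0.84 [ 0.8 -0.2  0.6] | 0.96 [-0.9 -0.3  0.6] | 1.08 [-1.9 -2.7  0.2] | 1.2 [-2.6 -2.8  0.4] | 1.32 [-0.9  0.6  0.2] | 1.44 [-0.2 -0.6 -0.4] | 1.56 [ 0.1 -1.5  0.6] | 1.6 [ 0.2 -3.1  0.9] | 1.68 [ 0.4 -3.8  0.7] | 1.76 [-0.9 -2.1  0.2] | 1.84 [-0.5 -0.3 -0.8] | 1.92 [-0.7  0.2 -0.2] | 2.0 [ 0.3  0.  -0.6] | 20.2
[(0.72, array([0.6436, 0.0203, 0.0657])), (0.68, array([ 0.6062,  0.0046, -0.0051]))] [(0.61, array([0.645 , 0.0179, 0.0634]))]
dial_top [(0.85, array([ 0.607 , -0.001 ,  0.0535])), (0.34, array([0.6416, 0.018 , 0.065 ]))] [np.float64(-0.76), np.float64(2.09)]
dial_handle [(0.8, array([0.6408, 0.019 , 0.0634]))] [np.float64(2.12)]
lever_post [(0.83, array([0.5247, 0.0134, 0.0612]))] [np.float64(4.58)]
dial_top [(0.67, array([ 0.6127, -0.0023,  0.0504])), (0.19, array([ 0.6521,  0.1043, -0.0038]))] [np.float64(1.14), np.float64(2.77)]
dial_handle [(0.86, array([0.6418, 0.0187, 0.0652]))] [np.float64(2.1)]
lever_post [(0.72, array([0.5281, 0.0158, 0.0592]))] [np.float64(4.55)]
22.9083 [-0.72 -0.1   0.57  1.95  0.06  1.28 -0.47]
```

View pics/w4.png

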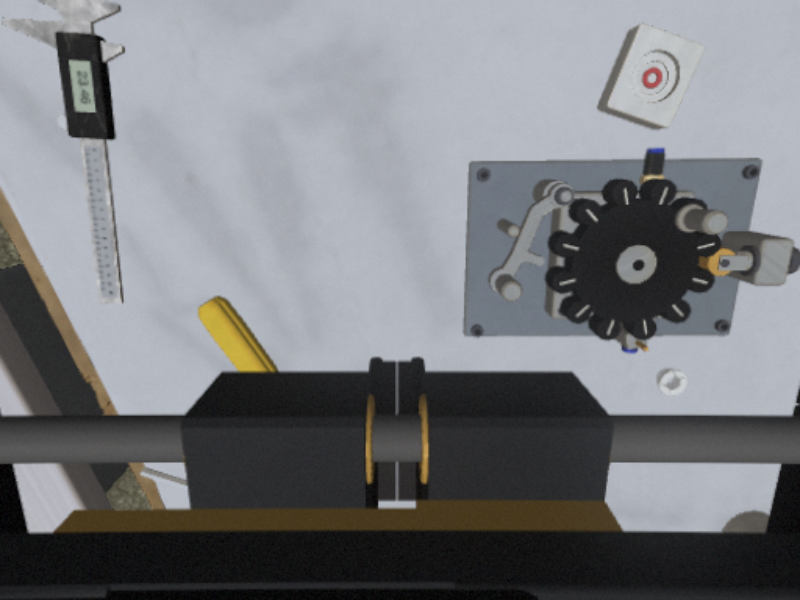

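```bash
cat >> h.py <<'E'
def lev(l,s,z=.056):
    c,n=np.cos(YAW),np.sin(YAW); P=C+np.array([[c,-n],[n,c]])@[-.048,.042]
    a=np.arctan2(-.053,-.034)+YAW+l; u=np.array([np.cos(a),np.sin(a)])
    return np.r_[P+.063*u-s*np.array([-u[1],u[0]]),z],dq(a+np.pi)
E
python3 - <<'E'
from h import *
print(lev(0,0)[0],lev(.36,0)[0])
ctrl.move_pose(*lev(0,.036,.12)); ctrl.movel(lev(0,.036)[0],v=.1); f0=F()
for l in np.r_[np.arange(-.1,.28,.05),np.arange(.29,.45,.016)]:
    ctrl.movel(*lev(l,.016),v=.04); f=F()-f0; print(round(l,3),f.round(1),end=" | ")
    if np.linalg.norm(f[:2])>(7 if l>.25 else 14): print("STOP"); break
ctrl.movel(lev(l,.030)[0],v=.1); ctrl.movel(lev(l,.030,.2)[0],v=.2)
ctrl.movel([.46,.03,.20],dq(-.3),v=.25)
p=imaging.capture("wrist"); cv2.imwrite("pics/w5.png",cv2.resize(p["img"][:,:,::-1],(800,600)))
for q in (p,imaging.capture("scene")):
    for t in THINGS[2:]:
        r=look(t,q); print(t,r, [ (np.arctan2(*(x[1][:2]-C)[::-1])-YAW+np.radians(75)).round(2) for x in r])
print(sensors.get_state()["time_s"])
E
```

```text
[0.52625446 0.01288669 0.056     ] [ 0.54378929 -0.00130417  0.056     ]
-0.1 [ 0.8 -0.7 -0.5] | -0.05 [0.5 0.3 0. ] | 0.0 [-0.4  0.1  0.4] | 0.05 [ 1.2  1.1 -0.7] | 0.1 [-0.9  0.3  0.3] | 0.15 [ 1.  -0.4 -0.3] | 0.2 [-1.1  1.2 -0.6] | 0.25 [ 0.7 -0.1 -1.1] | 0.29 [-0.9  0.8 -0.6] | 0.306 [-0.6  0.5 -0.7] | 0.322 [-0.1  0.3 -0. ] | 0.338 [ 0.2 -0.2 -1.2] | 0.354 [ 0.5  0.5 -0.7] | 0.37 [-1.5  1.1  0.8] | 0.386 [-3.7  1.9  1.9] | 0.402 [-6.6  3.1  4.5] | STOP
dial_handle [(0.86, array([0.6392, 0.0184, 0.0627])), (0.55, array([ 0.6094, -0.001 ,  0.0539]))] [np.float64(2.13), np.float64(0.98)]
lever_post [(0.63, array([ 5.417e-01, -4.000e-04,  6.220e-02]))] [np.float64(-1.54)]
dial_handle [(0.97, array([0.6459, 0.0187, 0.065 ]))] [np.float64(2.06)]
lever_post [(0.45, array([0.5418, 0.0027, 0.062 ]))] [np.float64(4.7)]
32.0
```

View pics/w5.png

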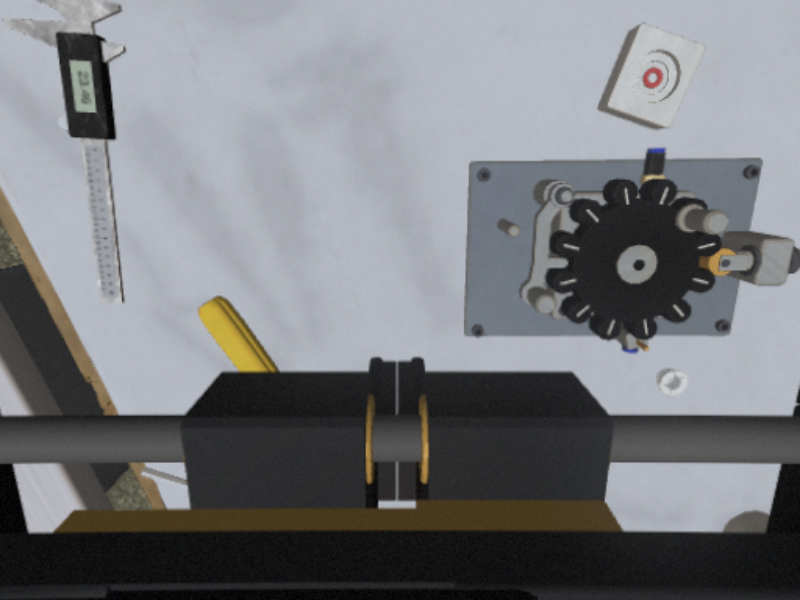

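The picture shows the lever in at (545,300) with its nose between two lobes. The handle is at (712,222), which is the fourth click, and the robot is clear.

```bash
python3 -c "
from h import *
print(workorder.job_done())"
```

```text
the job is handed in; nothing more can be done
None
```

The job is handed in: I turned the dial fully shut, then back four clicks (cameras read about 2.1 rad), and pushed the lock lever in to its stop; forces read about 9 N or less and no bystander was approached, but no verdict came back.

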